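# Build up the cooling stacks on two power modules

## Robot

A 7-joint arm with a two-finger parallel gripper is mounted at the origin on the work surface. World frame = base frame: x ahead of the robot, y to its left, z up, the work surface at z = 0. Lengths are in mm, angles in rad, forces in N, time in s.
With the tool pointing down it reaches from about 350 to 900 mm from the base axis. Payload 8.1 kg.
Tool frame: the origin (TCP) lies at the very end of the fingers, on their centre line; the grasp point (between the pads) lies grasp_offset behind it (grasp_offset is the distance from the TCP to the grasp point, in mm); z points along the fingers, y is the line along which they close (so a half turn about z gives the same grasp; the last joint's range is limited). The gripper opens to 85 mm and grips with 20 to 120 N. Pads are 22 mm wide; open, the fingers measure 114 mm over their backs; the gripper's body (76 mm by 85 mm) begins 54 mm behind the grasp point. The pads swing forward as they close: fully open they stand 13 mm farther back than shut.
Start: joints at [1.078, 0.434, 0.025, 1.573, -0.012, 1.134, -0.075], TCP at [237.48, -578.14, 201.123] pointing down, gripper open.
Joint ranges: [-2.62, 2.62], [-0.44, 2.09], [-1.27, 1.32], [0.08, 2.57], [-1.32, 4.46], [0.12, 2], [-2.74, 2.74]. Speed limits (rad/s): [2.22, 2.22, 3.01, 3.01, 3.14, 3.14, 3.14].

## Interface

Orientations are given as a unit quaternion [x, y, z, w].
In Python, from workcell import sense, get_image, camera_params, hand_in, grasp_offset gives the robot as it stands.
- The arm moves only by the tool servo_tool, never from a script. Its argument "commands" is text: rows parted by semicolons, each of 5 numbers parted by spaces: the shift along the tool's x, y, z in m, then the turn about the tool's z in rad, then the closure, from -1 (fully open) to 1 (shut), so that 0 is half open. A call has 1 to 12 rows; each row is the pose to reach, as a shift and turn from the pose commanded when the call began, along the tool's axes at that moment; what a row does not reach only later rows make up. A row lasts 1/8 s, in which the tool goes at most 62.5 mm and 10.7 degrees, less where a joint would pass 70% of its speed; a pose out of reach is approached as far as the arm can. A call with a gripper value outside its range is refused whole. The fingers move at their own pace and stop on an object; "grip_force" is the grip in N (left out, the last holds). Time passes only in rows, so rows that repeat a pose let the fingers close. It gives the time, the measured TCP pose, the force, the opening and the grip force at its end, in the units of the state.
- sense(): the state, without advancing time (a new reading comes with each control period).
- get_image(name): name is "scene" or "top" or "wrist"; returns (picture, depth): 480x640x3 uint8, red, green, blue; 480x640 float32, mm along the optical axis (not along the pixel's ray), 0 where there is no reading.
- camera_params(name): a dict with "K" (3x3 intrinsics, pixels), "world_from_camera" (4x4, takes a point from camera to world coordinates); the wrist camera has in their place "mount" (4x4, takes a point from camera to tool coordinates, whose origin is the TCP and whose axes are the flange's). Camera axes: x right, y down, z forward; pixel columns grow to the right and rows downward; lengths in mm; the calibration is good to about 2 mm. A picture is of the moment at which its call begins: read the wrist's pose just before it. camera_params takes no time and is no camera call.
- hand_in(): hands the job in; it is judged then, once.
The state is a dict: "t": time; "joint_positions": joint angles; "qd": joint speeds; "joint_torque": joint torques, N m; "tool_pos": TCP position; "eef_rot": TCP orientation; "ft_force": force on the tool from outside, world axes, zero at the start; "wrist_torque": the same for the moment, N m; "opening": opening from 0.0 (shut) to 1.0 (fully open); "finger_force": force on a finger pad.
Only numpy, scipy, OpenCV 4.12 (cv2) and the standard library are available. Lean on these libraries where they do the work, as an engineer would, in place of code of your own. Each camera call takes 0.05 s, during which the arm holds its last target. There are 200 camera calls.

## Task

Build up the cooling on the two power modules on the bench: on the large module lay the copper plate, then the large heat sink on the plate, then the fan on top of that heat sink; on the small module put the small heat sink. Set every part down gently, flat, centred and squared up with its module, and let go of it.

Things in the scene. Friction and masses are not known exactly. Their poses are not given: they have to be found in the camera images.
- large_module: The larger test carrier (the clutter lying among carriers and parts is under 45 mm tall; objects at the bench edge are under 160 mm), fixed to the bench: a green board 108 mm (along its x) by 90 mm (along its y) and 8 mm thick, with a square black power module in its middle, 54 x 54 mm, whose flat top is 26 mm above the bench. Grey terminal strips at the board's two x ends reach only 18 mm. Origin: under the module's centre, at bench height; z up.
- small_module: The smaller test carrier, fixed to the bench: a green board 80 mm (its x) by 66 mm (its y) and 8 mm thick, with a square black power module in its middle, 36 x 36 mm, whose flat top is 26 mm above the bench. Grey terminal strips at the two x ends reach only 18 mm. Origin: under the module's centre, at bench height; z up.
- copper_plate: Loose solid copper heat-spreader plate, 60 x 60 mm square and 10 mm thick, about 0.3 kg, lying flat. Origin: centre of its underside; x and y parallel to its edges, z up.
- large_heatsink: Loose large aluminium heat sink, 60 x 60 mm square and 32 mm tall, straight upright fins running along its x, about 0.16 kg, fins up. It may be gripped on any two opposite sides. Origin: centre of its underside; x and y parallel to its edges, z up.
- small_heatsink: Loose small aluminium heat sink, 40 x 40 mm square and 22 mm tall, straight upright fins running along its x, about 0.05 kg, fins up. It may be gripped on any two opposite sides. Origin: centre of its underside; x and y parallel to its edges, z up.
- fan: Loose black axial fan with a grey hub and blades, frame 60 x 60 mm square and 25 mm thick, lying flat, about 0.08 kg. Grip it by its frame, on any two opposite sides. Origin: centre of its underside; x and y parallel to its edges, z up.

How it is judged (in metres and radians):
At the end, for the whole second after the job is handed in: Large module: copper plate, large heat sink, fan, in that order upwards; small module: small heat sink. Each flat (0.08 rad), at its height (3 mm), centred on its module (10 mm), edges within 0.3 rad of the module's (any quarter turn), at rest (horizontal distance between each of copper_plate, large_heatsink, fan and large_module below 0.01 m and z of copper_plate in the frame of large_module between 0.023 and 0.029 m and angle between each of copper_plate, large_heatsink, fan, small_heatsink's own z axis and vertical below 0.08 rad and (angle between the x axis of copper_plate and the x axis of large_module, either way round below 0.3 rad or angle between the x axis of copper_plate and the y axis of large_module, either way round below 0.3 rad) and linear speed of each of copper_plate, large_heatsink, fan, small_heatsink below 0.02 m/s and angular speed of each of copper_plate, large_heatsink, fan, small_heatsink below 0.2 rad/s and z of large_heatsink in the frame of large_module between 0.033 and 0.039 m and (angle between the x axis of large_heatsink and the x axis of large_module, either way round below 0.3 rad or angle between the x axis of large_heatsink and the y axis of large_module, either way round below 0.3 rad) and z of fan in the frame of large_module between 0.065 and 0.071 m and (angle between the x axis of fan and the x axis of large_module, either way round below 0.3 rad or angle between the x axis of fan and the y axis of large_module, either way round below 0.3 rad) and horizontal distance between small_heatsink and small_module below 0.01 m and z of small_heatsink in the frame of small_module between 0.023 and 0.029 m and (angle between the x axis of small_heatsink and the x axis of small_module, either way round below 0.3 rad or angle between the x axis of small_heatsink and the y axis of small_module, either way round below 0.3 rad)); the robot touches nothing.
It fails at once if a part dropped or rammed onto the stack (over 60 N between a part and what it is set on) (contact force between any of copper_plate, large_heatsink and large_module above 60 N or contact force between any of large_heatsink, fan and copper_plate above 60 N or contact force between fan and large_heatsink above 60 N or contact force between small_heatsink and small_module above 60 N).
It also fails if it takes over 102 s, if anything falls off the work surface, if the arm or the gripper's body presses on something with over 40 N, if the wrist force passes 120 N, or if a joint passes its speed limit or range.

## Working session

There is one attempt and no reset: what is moved stays moved. The work goes in short steps, Python scripts to look and compute and a tool call to move; the robot and the scene stay as the last step left them, time stands still between calls to the robot, and variables do not carry over. Pictures are saved under pics/ and viewed, at most 14 in all, crops included, and the job is handed in when it is done.

Besides the shell and the picture viewer there is one more tool, called after "Call:" as name(argument=value, ...) on one line, values as JSON. servo_tool: Moves the arm, as the interface text tells. Its arguments: {"type":"object","properties":{"commands":{"type":"string"},"grip_force":{"type":"number"}},"required":["commands"]}

```bash
mkdir -p pics; ls; python3 - <<'E'
from workcell import *
import cv2,numpy as np
print(sense(),grasp_offset)
for n in ("top","scene"):
    p,d=get_image(n); cv2.imwrite(f"pics/{n}0.png",p[:,:,::-1]); np.save(f"pics/{n}0.npy",d); np.save(f"pics/{n}0c.npy",p)
    print(camera_params(n))
print(camera_params("wrist"))
E
```

```text
pics
{'t': 0.0, 'joint_positions': array([ 1.07835619,  0.43520683,  0.02496043,  1.57412884, -0.01159771,
        1.1339984 , -0.07512248]), 'qd': array([-0.0003144 , -0.00041756, -0.0004712 , -0.00111365, -0.00144902,
        0.00117068, -0.00083066]), 'joint_torque': array([ 1.19195160e-03, -6.70476651e+01,  1.02609158e+00, -3.16215813e+01,
        1.57966447e-02,  1.23917000e-02,  4.23977576e-05]), 'tool_pos': array([ 237.25656085, -577.59944521,  200.32362219]), 'eef_rot': array([ 9.81070614e-01,  1.93648683e-01, -2.23238020e-04, -7.66408378e-04]), 'ft_force': array([-0.51719709,  0.12586624, -0.47461946]), 'wrist_torque': array([0.01757644, 0.00931224, 0.01387624]), 'finger_force': 0.0, 'opening': 0.9982184827194395} 18.700000000000003
{'K': array([[554.22665188,   0.        , 321.70491429],
       [  0.        , 554.22665188, 242.56763914],
       [  0.        ,   0.        ,   1.        ]]), 'world_from_camera': array([[ 2.78724321e-02, -9.78284699e-01,  2.05382995e-01,
         3.40622464e+02],
       [-9.99610711e-01, -2.70214860e-02,  6.94738811e-03,
         1.09908901e+0
[... 511 characters left out ...]
2.33119299e+02],
       [ 1.29810832e-02, -6.97649401e-01, -7.16321719e-01,
         6.06443121e+02],
       [ 0.00000000e+00,  0.00000000e+00,  0.00000000e+00,
         1.00000000e+00]])}
{'K': array([[346.89136691,   0.        , 314.90636508],
       [  0.        , 346.89136691, 236.99723455],
       [  0.        ,   0.        ,   1.        ]]), 'mount': array([[-6.79486521e-04, -9.55453279e-01, -2.95141611e-01,
         7.37400662e+01],
       [ 9.99999193e-01, -3.32280871e-04, -1.22655400e-03,
         4.56873993e-01],
       [ 1.07384513e-03, -2.95142206e-01,  9.55452733e-01,
        -1.73322104e+02],
       [ 0.00000000e+00,  0.00000000e+00,  0.00000000e+00,
         1.00000000e+00]])}
```

View pics/top0.png

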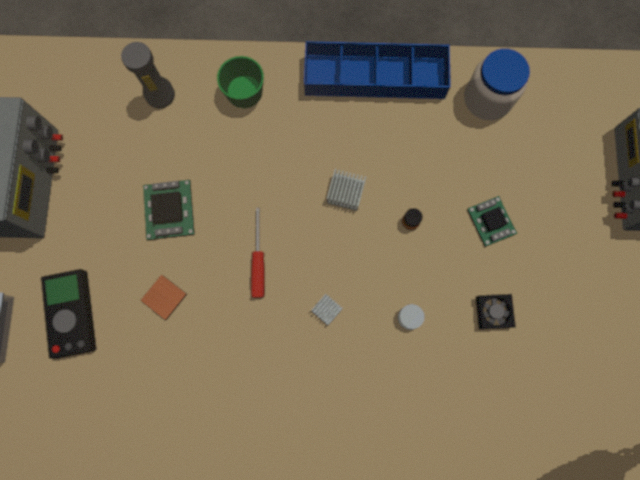

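View pics/scene0.png

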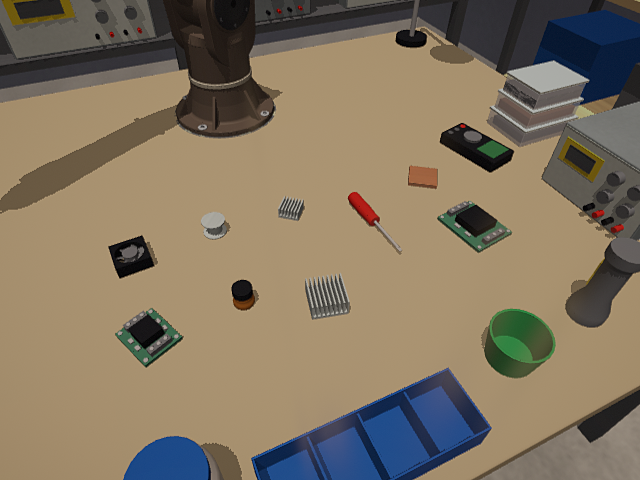

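The top view shows large module (168,209), copper plate (164,297), large sink (346,190), small sink (327,310), fan (496,312) and small module (492,221). Clutter near the parts is the screwdriver (258,260), the spool (411,318) and the bottle (412,219).

```bash
cat > h.py <<'E'
import numpy as np, cv2
from scipy.spatial.transform import Rotation as R
from workcell import *
# name: (top height above bench, size)
H={'large_module':(26,54),'copper':(10,60),'lsink':(32,60),'ssink':(22,40),'fan':(25,60),'small_module':(26,36)}
def cloud(K,T,d):
    v,u=np.mgrid[0:480,0:640]
    P=np.stack([(u-K[0,2])/K[0,0]*d,(v-K[1,2])/K[1,1]*d,d],-1)
    return P@T[:3,:3].T+T[:3,3]
def wristcam():
    s=sense(); c=camera_params("wrist"); p,d=get_image("wrist")
    T=np.eye(4); T[:3,:3]=R.from_quat(s['eef_rot']).as_matrix(); T[:3,3]=s['tool_pos']
    return s,p,d,c['K'],T@c['mount']
def rays(pix,K,T,z):
    q=np.c_[(pix[:,0]-K[0,2])/K[0,0],(pix[:,1]-K[1,2])/K[1,1],np.ones(len(pix))]@T[:3,:3].T
    return T[:3,3]+q*((z-T[2,3])/q[:,2])[:,None]
def fit(mask,K,T,z):
    "min-area rectangle of the largest blob's rays on plane z: centre, sides, angle mod 90 deg"
    cs,_=cv2.findContours(mask.astype(np.uint8),cv2.RETR_EXTERNAL,cv2.CHAIN_APPROX_NONE)
    c=max(cs,key=cv2.contourArea)
    w=rays(cv2.convexHull(c)[:,0].astype(float),K,T,z)[:,:2].astype(np.float32)
    (x,y),sz,a=cv2.minAreaRect(w)
    a=(a+45)%90-45
    return np.round([x,y,*sz,a],1)
E
python3 - <<'E'
from h import *
c=camera_params("top");K,T=c['K'],c['world_from_camera']
d=np.load('pics/top0.npy');W=cloud(K,T,d)
print('bench z',np.median(W[340:420,200:300,2]))
for n,(u,v) in dict(large_module=(168,209),copper=(164,297),lsink=(346,190),ssink=(327,310),fan=(496,312),small_module=(492,221)).items():
    h=H[n][0]; m=np.zeros((480,640),bool); r=34; s=np.s_[v-r:v+r,u-r:u+r]
    Z=W[...,2]; m[s]=(Z[s]>(h-5 if 'mod' in n else h*0.5))&(Z[s]<h+8)
    print(n,np.round(W[v,u]),'med z',np.round(np.median(Z[m]),1),m.sum(),fit(m,K,T,h))
E
```

```text
bench z -0.7866555644024515
large_module [604. 304.  28.] med z 25.1 827 [609.6 310.5  55.2  54.9   8.5]
copper [443. 303.  10.] med z 9.2 1081 [443.6 305.   61.1  60.  -35.3]
lsink [651. -25.  26.] med z 30.6 472 [659.    3.7   3.4  62.2 -13.2]
ssink [428.   5.   4.] med z 20.9 266 [440.7  20.8   3.1  39.4 -40. ]
fan [ 432. -298.   21.] med z 22.8 998 [ 433.4 -296.    60.3   63.8    3.9]
small_module [ 599. -295.   26.] med z 24.8 386 [ 603.8 -299.6   36.2   37.3   23.6]
```

```bash
cat >> h.py <<'E'
def plan(x,y,z,a):
    "shift and turn in tool axes to world TCP x,y,z with tool-x yaw a mod 90 deg, quarter nearest the wrist's neutral"
    s=sense(); M=R.from_quat(s['eef_rot']).as_matrix(); p=s['tool_pos']
    yaw=np.degrees(np.arctan2(M[1,0],M[0,0])); az=np.degrees(np.arctan2(y,x))
    n=az+90; t=n+((a-n+45)%90-45); t=yaw+((t-yaw+180)%360-180)
    d=M.T@(np.array([x,y,z])-p)/1000
    print('shift',np.round(d,4),'turn',round(-np.radians(t-yaw),3),'yaw now',round(yaw,1),'->',round(t,1),'tcp',np.round(p,1),'q7',round(s['joint_positions'][6],2),'t',round(s['t'],2))
E
python3 - <<'E'
from h import *
c=camera_params("top");K,T=c['K'],c['world_from_camera']
d=np.load('pics/top0.npy');W=cloud(K,T,d);Z=W[...,2]
for n,(u,v) in dict(lsink=(346,190),ssink=(327,310)).items():
    h=H[n][0]; m=np.zeros((480,640),np.uint8); r=30; s=np.s_[v-r:v+r,u-r:u+r]
    m[s]=(Z[s]>h*0.5)&(Z[s]<h+8); m=cv2.morphologyEx(m,cv2.MORPH_CLOSE,np.ones((7,7)))
    f=fit(m,K,T,h);print(n,f)
plan(f[0],f[1],110,f[4])
E
```

```text
lsink [652.5 -23.8  60.   64.3 -13.2]
ssink [429.1   6.2  40.3  39.8 -39.4]
shift [ 0.3993 -0.4671  0.091 ] turn -0.493 yaw now 22.3 -> 50.6 tcp [ 237.3 -577.7  200.4] q7 -0.08 t 0.1
```

Call:
servo_tool(commands="0.399 -0.467 0.07 -0.493 -0.6;0.399 -0.467 0.07 -0.493 -0.6;0.399 -0.467 0.07 -0.493 -0.6;0.399 -0.467 0.07 -0.493 -0.6;0.399 -0.467 0.07 -0.493 -0.6;0.399 -0.467 0.07 -0.493 -0.6;0.399 -0.467 0.07 -0.493 -0.6;0.399 -0.467 0.07 -0.493 -0.6;0.399 -0.467 0.07 -0.493 -0.6;0.399 -0.467 0.07 -0.493 -0.6;0.399 -0.467 0.07 -0.493 -0.6;0.399 -0.467 0.07 -0.493 -0.6", grip_force=50)

```text
t: 1.6
tool_pos: [428.7, 5.1, 130.8]
eef_rot: [0.904, 0.427, -0.001, -0.0]
ft_force: [0.1, -0.4, -0.1]
opening: 0.801
finger_force: 0.0
```

```bash
cat >> h.py <<'E'
def look(n,name=None,base=0,lo=None):
    "fit part n (standing at height base) in the wrist view by height mask near the image middle"
    s,p,d,K,T=wristcam(); Z=cloud(K,T,d)[...,2]; h=H[n][0]+base
    lo=lo or (h-5 if 'mod' in n or base else h*.5)
    m=((d>0)&(Z>lo)&(Z<h+6)).astype(np.uint8); m=cv2.morphologyEx(m,cv2.MORPH_CLOSE,np.ones((15,15)))
    k,L,st,ce=cv2.connectedComponentsWithStats(m)
    for i in range(1,k):
        if st[i,4]>800: print(n,'blob',np.round(ce[i]),st[i,4],'z',np.round(np.median(Z[(L==i)&(Z>lo)]),1),fit(L==i,K,T,h))
    print('tip px',np.round(s['tool_pos'],1),s['opening'])
    if name: cv2.imwrite(f'pics/{name}.png',p[:,:,::-1])
E
python3 -c "
from h import *
look('ssink','w1'); plan(429.1,6.2,40,-39.4)"
```

```text
ssink blob [269.  42.] 4225 z 24.0 [490.1 131.7  86.   27.7   4.7]
ssink blob [579.  63.] 8484 z 28.1 [655.9 -24.8  65.4  74.8 -13.2]
ssink blob [317. 220.] 2327 z 21.3 [430.    5.3  41.5  40.  -39.4]
ssink blob [ 23. 391.] 1948 z 14.3 [93.5 47.9 60.4 56.1 32.9]
ssink blob [487. 445.] 1290 z 23.3 [ 411.9 -301.5   87.8   28.5   -6.6]
tip px [428.7   5.1 130.8] 0.8010373502588816
shift [ 0.0018 -0.0008  0.0909] turn -0.001 yaw now 50.5 -> 50.6 tcp [428.6   4.4 130.9] q7 -0.97 t 1.65
```

View pics/w1.png

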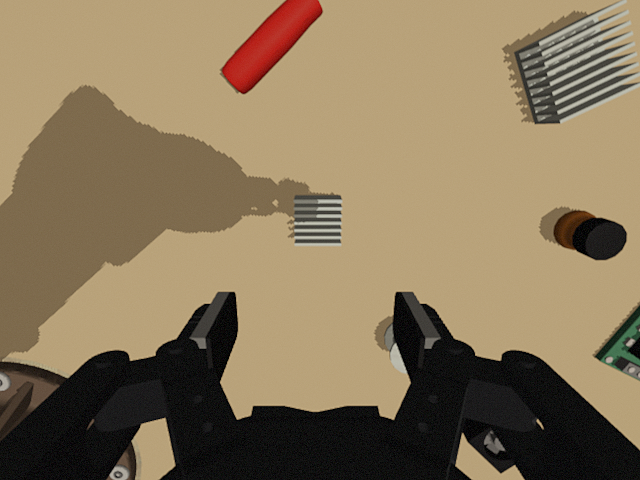

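The small sink sits at (318,220) and is square to the fingers, whose tips show at (225,295) and (405,295). Next I read the real tip height from depth.

```bash
python3 -c "
from h import *
s,p,d,K,T=wristcam(); C=cloud(K,camera_params('wrist')['mount'],d)
for a,b in ((205,238),(395,430)):
  q=C[285:350,a:b].reshape(-1,3); q=q[(q[:,2]>-60)&(q[:,2]<20)]; q=q[np.argsort(-q[:,2])]; print(len(q),np.round(q[:200:20],1))
"
```

```text
1053 [[-10.3 -35.3 -37.2]
 [ -8.2 -34.8 -39. ]
 [  6.7 -34.9 -39.7]
 [ -8.3 -34.9 -40.4]
 [  8.8 -34.9 -41.1]
 [  3.5 -34.7 -41.6]
 [  9.8 -36.2 -42.1]
 [  0.7 -35.1 -42.6]
 [  0.5 -35.  -43.1]
 [ -2.9 -34.7 -43.7]]
1033 [[  5.5  33.7 -39.1]
 [  0.3  33.7 -41. ]
 [  8.3  33.3 -41.9]
 [  9.6  35.6 -42.7]
 [  6.1  33.6 -43.1]
 [  9.6  33.3 -43.6]
 [ -8.8  33.6 -44.3]
 [  9.6  37.2 -44.6]
 [  8.4  33.5 -44.9]
 [ -4.5  33.5 -45.1]]
```

```bash
python3 -c "
from h import *
s,p,d,K,T=wristcam(); C=cloud(K,camera_params('wrist')['mount'],d)
for c in (228,233,402):
  for r in range(280,345,6): print(c,r,np.round(C[r,c],0),p[r,c])
"
```

```text
228 280 [-63. -84. 131.] [186 163 122]
228 286 [-70. -84. 131.] [184 162 121]
228 292 [  9. -37. -42.] [68 64 56]
228 298 [  9. -35. -48.] [20 18 14]
228 304 [  8. -35. -51.] [ 5 10 10]
228 310 [  6. -35. -52.] [4 3 0]
228 316 [  4. -35. -52.] [ 9  4 13]
228 322 [  2. -34. -54.] [5 7 1]
228 328 [ -1. -35. -53.] [11 10 14]
228 334 [ -3. -35. -54.] [3 2 0]
228 340 [ -6. -35. -54.] [12 11 14]
233 280 [-63. -79. 130.] [186 162 122]
233 286 [-70. -80. 132.] [186 163 122]
233 292 [  9. -35. -41.] [22 21 14]
233 298 [  7. -35. -42.] [5 0 0]
233 304 [  4. -35. -43.] [3 0 0]
233 310 [  2. -35. -43.] [0 1 9]
233 316 [ -0. -35. -45.] [11 11  4]
233 322 [ -3. -35. -46.] [10  7  5]
233 328 [ -6. -35. -45.] [11  9 10]
233 334 [ -8. -35. -46.] [13 15 10]
233 340 [-10. -35. -47.] [14 14 15]
402 280 [-63.  82. 130.] [185 163 122]
402 286 [-70.  83. 131.] [184 161 121]
402 292 [ 10.  35. -43.] [68 63 54]
402 298 [ 10.  34. -49.] [5 4 4]
402 304 [  8.  34. -51.] [ 9 15  8]
402 310 [  6.  34. -51.] [ 8 15 16]
402 316 [  4.  34. -53.] [15 19 20]
402 322 [  2.  33. -54.] [2 0 1]
402 328 [ -0.  34. -54.] [ 6 10  6]
402 334 [ -3.  34. -55.] [9 4 0]
402 340 [ -5.  34. -55.] [13  9 15]
```

Call:
servo_tool(commands="0.001 0 0.04 0 -0.5;0.001 0 0.08 0 -0.5;0.001 0 0.106 0 -0.5;0.001 0 0.106 0 -0.5;0.001 0 0.106 0 -0.5")

```text
t: 2.38
tool_pos: [430.3, 5.7, 26.0]
eef_rot: [0.904, 0.427, 0.0, 0.0]
ft_force: [0.0, 0.7, -0.5]
opening: 0.751
finger_force: 0.0
```

```bash
python3 -c "
from h import *
look('ssink','w2')
s,p,d,K,T=wristcam(); C=cloud(K,T,d); Z=C[...,2]
for c in (236,240,244): print(c,[int(x) for x in Z[285:345:6,c]])
print(s['ft_force'])
"
```

```text
ssink blob [208.  30.] 5054 z 23.8 [471.9 129.8  49.6  28.1   2.9]
ssink blob [316. 269.] 5360 z 21.1 [430.2   5.2  43.4  40.1 -39.5]
tip px [430.3   5.7  26. ] 0.7512270809304282
236 [1, 67, 71, 73, 72, 73, 73, 75, 75, 76]
240 [1, 63, 64, 65, 66, 67, 67, 67, 69, 69]
244 [0, 0, 0, 0, 0, 0, 0, 0, 0, 0]
[0.74159531 0.88699788 0.4566064 ]
```

View pics/w2.png

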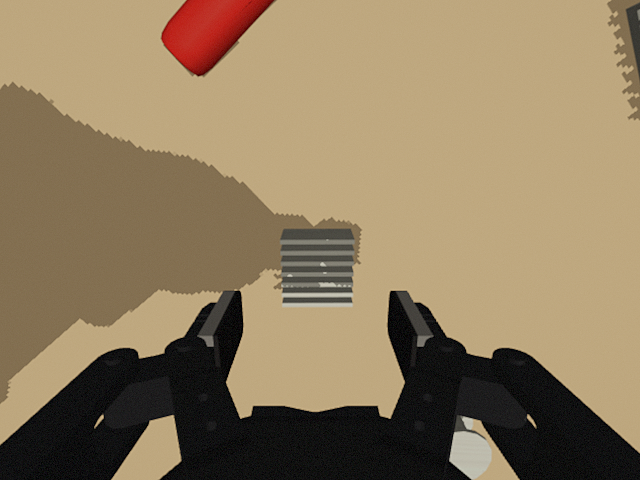

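The view shows the sink at (316,269) and the tips at row 293. By depth the tips are about 36 mm behind the stated TCP. I'll lower a little and cross-check from the scene camera.

Call:
servo_tool(commands="0 0 0.01 0 -0.5;0 0 0.02 0 -0.5;0 0 0.02 0 -0.5")

```text
t: 2.85
tool_pos: [429.0, 6.2, 4.3]
eef_rot: [0.904, 0.427, -0.001, -0.0]
ft_force: [1.1, -0.2, -0.2]
opening: 0.752
finger_force: 0.0
```

```bash
python3 -c "
from h import *
p,d=get_image('scene'); cv2.imwrite('pics/s2.png',cv2.resize(p[100:250,200:400,::-1],None,fx=4,fy=4))
s,p,d,K,T=wristcam(); Z=cloud(K,T,d)[...,2]
for c in (236,240,244): print(c,[int(x) for x in Z[285:345:6,c]])
print(s['tool_pos'],s['ft_force'])"
```

```text
236 [0, 46, 49, 50, 51, 53, 52, 52, 54, 55]
240 [0, 42, 43, 43, 44, 45, 46, 46, 47, 48]
244 [0, 0, 1, 0, 0, 0, 1, 1, 0, 0]
[429.27006331   6.26967987   4.60023796] [0.09328303 0.10539228 0.27567749]
```

View pics/s2.png

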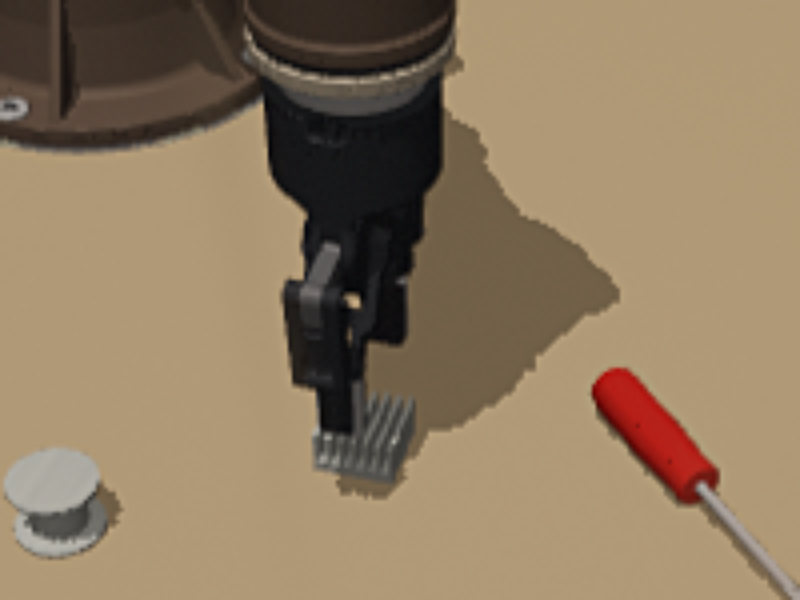

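```bash
python3 -c "
from h import *
c=camera_params('scene');T=np.linalg.inv(c['world_from_camera'])
for z in (0,10,20,30,40,50):
  q=c['K']@(T[:3,:3]@[455,-15,z]+T[:3,3]); q=q[:2]/q[2]; print(z,(q-[200,100])*4)
"
```

```text
0 [341.25543534 486.74983709]
10 [340.47102909 471.63881881]
20 [339.67362015 456.2773131 ]
30 [338.8628825  440.65903961]
40 [338.03847916 424.77750627]
50 [337.20006165 408.62600029]
```

Both views agree that the tips stand about 35 mm above the TCP. I'll measure tip position at openings of 60 and 42 mm.

Call:
servo_tool(commands="0 0 -0.01 0 -0.42;0 0 -0.01 0 -0.42;0 0 -0.01 0 -0.42")

```text
t: 3.32
tool_pos: [430.1, 6.1, 15.4]
eef_rot: [0.904, 0.427, 0.0, 0.0]
ft_force: [0.7, 0.4, 0.6]
opening: 0.711
finger_force: 0.0
```

```bash
cat >> h.py <<'E'
def tips():
    s,p,d,K,T=wristcam(); C=cloud(K,camera_params('wrist')['mount'],d)
    q=C[(d>0)&(abs(C[...,0])<9)&(abs(C[...,1])<45)&(abs(C[...,1])>abs(s['opening']*42.5)-5)&(C[...,2]<-2)&(C[...,2]>-60)]
    for sg in (-1,1):
        w=q[q[:,1]*sg>0]; print('tip z',np.percentile(w[:,2],[90,97,99.5,100]).round(1),'inner y',np.percentile(abs(w[:,1]),2).round(1))
    print(s['opening'],s['tool_pos'],s['ft_force'],s['finger_force'])
E
python3 -c "
from h import *
tips()"
```

```text
tip z [-40.5 -37.5 -36.3 -35.6] inner y 30.7
tip z [-40.2 -37.4 -36.2 -35.7] inner y 29.4
0.7105559866369838 [430.06927882   6.12990973  15.44469527] [0.68085071 0.43141621 0.59525079] 0.0
```

Call:
servo_tool(commands="0 0 0 0 0;0 0 0 0 0;0 0 0 0 0")

```text
t: 3.75
tool_pos: [429.7, 6.2, 15.0]
eef_rot: [0.904, 0.427, -0.0, -0.0]
ft_force: [0.7, -0.6, -0.3]
opening: 0.501
finger_force: 0.0
```

```bash
python3 -c "
from h import *
tips()"
```

```text
tip z [-7.4 -4.7 -2.6 -2.1] inner y 16.6
tip z [-6.5 -3.2 -2.2 -2. ] inner y 16.7
0.500723894081213 [429.6952254    6.19309387  15.01836247] [ 0.71509168 -0.57349381 -0.29833702] 0.0
```

```bash
sed -i 's/C\[...,2\]<-2)/C[...,2]<-12)/' h.py; python3 -c "
from h import *
tips()"
```

```text
tip z [-38.9 -35.1 -33.3 -32. ] inner y 21.9
tip z [-39.1 -34.5 -32.8 -32. ] inner y 20.5
0.49825638013502205 [429.71090626   6.21839133  15.03832168] [ 1.40357053 -0.64167078 -0.60793633] 0.0
```

Call:
servo_tool(commands="0 0 0 0 -0.45;0 0 0 0 -0.45;0 0 0 0 -0.45;0 0 0.015 0 -0.45;0 0 0.03 0 -0.45;0 0 0.041 0 -0.45;0 0 0.041 0 -0.45;0 0 0.041 0 0.3;0 0 0.041 0 0.3;0 0 0.041 0 0.3;0 0 0.041 0 0.3;0 0 0.041 0 0.3", grip_force=40)

```text
t: 5.35
tool_pos: [430.1, 6.3, -25.4]
eef_rot: [0.904, 0.427, 0.0, 0.0]
ft_force: [-1.3, -0.3, 7.5]
opening: 0.458
finger_force: 41.0
```

```bash
python3 -c "
from h import *
plan(603.8,-299.6,60,23.6)"
```

```text
shift [-0.1259  0.3285 -0.0852] turn 0.471 yaw now 50.6 -> 23.6 tcp [430.1   6.3 -25.4] q7 -1.19 t 5.35
```

Call:
servo_tool(commands="0 0 -0.045 0 0.3;0 0 -0.085 0 0.3;-0.126 0.328 -0.085 0.471 0.3;-0.126 0.328 -0.085 0.471 0.3;-0.126 0.328 -0.085 0.471 0.3;-0.126 0.328 -0.085 0.471 0.3;-0.126 0.328 -0.085 0.471 0.3;-0.126 0.328 -0.085 0.471 0.3;-0.126 0.328 -0.085 0.471 0.3;-0.126 0.328 -0.085 0.471 0.3;-0.126 0.328 -0.085 0.471 0.3")

```text
t: 6.72
tool_pos: [602.9, -297.7, 59.2]
eef_rot: [0.979, 0.205, -0.0, -0.0]
ft_force: [-0.8, -0.1, -1.0]
opening: 0.459
finger_force: 40.8
```

```bash
python3 -c "
from h import *
look('small_module','w3'); look('ssink',base=0,lo=72) ;tips(); plan(603.8,-299.6,10,23.6)"
```

```text
small_module blob [324. 240.] 2056 z 26.4 [ 612.1 -300.2   23.    35.6   23.7]
small_module blob [ 23. 394.] 2291 z 30.6 [ 416.5 -149.8   46.9   36.2    8.6]
tip px [ 602.9 -297.7   59.2] 0.45914917027900887
tip px [ 603.  -297.9   59.4] 0.4571270282368104
tip z [-42.3 -40.4 -38.7 -37.3] inner y 14.7
tip z [-42.2 -40.4 -38.6 -36.6] inner y 14.8
0.4582460512901236 [ 603.06165827 -298.17329525   59.39862472] [ 0.42069122 -0.0462432  -0.05555347] 40.78153073787689
shift [0.0002 0.0013 0.0494] turn 0.001 yaw now 23.7 -> 23.6 tcp [ 603.1 -298.5   59.4] q7 -0.92 t 6.88
```

View pics/w3.png

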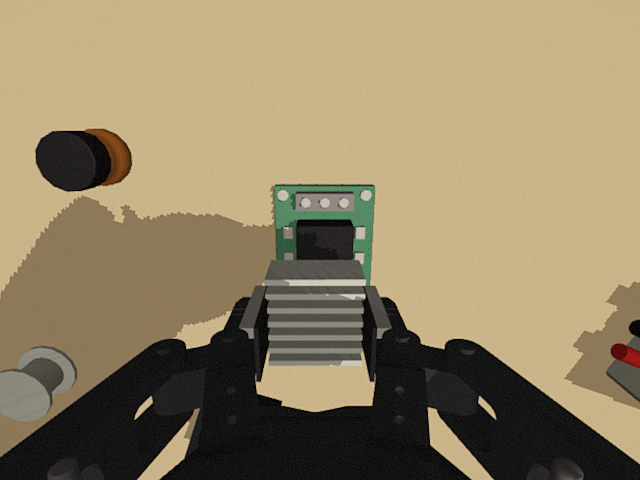

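Sink is held square. The board runs from column 275 to 374 (centre 324) and the sink centre is at 314, so a small lateral correction is needed.

Call:
servo_tool(commands="0 0.002 0.02 0 0.3;0 0.002 0.035 0 0.3;0 0.002 0.035 0 0.3;0 0.002 0.035 0 0.3")

```text
t: 7.38
tool_pos: [603.9, -301.2, 23.9]
eef_rot: [0.979, 0.204, -0.0, -0.0]
ft_force: [0.1, -0.2, -0.4]
opening: 0.457
finger_force: 40.8
```

```bash
python3 -c "
from h import *
look('small_module','w4'); 
s,p,d,K,T=wristcam(); g=cv2.inRange(cv2.cvtColor(p,cv2.COLOR_RGB2HSV),(60,80,40),(90,255,255)); print(fit(g,K,T,8)); plan(603.8,-299.6,10,23.6)
r=np.where(g[210])[0];print(r.min(),r.max())
i=np.array([[r.min(),210],[r.max(),210.]]); M=np.linalg.inv(R.from_quat(s['eef_rot']).as_matrix()); print((rays(i,K,T,8)-s['tool_pos'])@M.T)"
```

```text
small_module blob [ 51. 162.] 840 z 28.7 [ 604.7 -158.3   33.1   19.4   27.2]
small_module blob [319. 249.] 1377 z 26.3 [ 617.9 -297.6   11.1   35.8   23.6]
tip px [ 603.9 -301.2   23.9] 0.45659443754680834
[ 616.6 -298.3   54.8   65.2   23.6]
shift [ 0.0002 -0.0018  0.0146] turn -0.0 yaw now 23.6 -> 23.6 tcp [ 604.4 -301.3   24.6] q7 -0.93 t 7.47
261 376
[[ 30.94884761 -29.9388954   16.34555986]
 [ 30.9164144   34.32736856  16.36466235]]
```

Call:
servo_tool(commands="0 0.001 0.01 0 0.3;0 0.001 0.018 0 0.3;0 0.001 0.02 0 0.3;0 0.001 0.021 0 0.3;0 0.001 0.022 0 0.3;0 0.001 0.023 0 0.3;0 0.001 0.023 0 0.3")

```text
t: 8.35
tool_pos: [604.3, -302.2, 1.2]
eef_rot: [0.979, 0.204, 0.0, 0.0]
ft_force: [-0.6, -0.2, -0.5]
opening: 0.462
finger_force: 40.8
```

Call:
servo_tool(commands="0 0 0.0005 0 0.3;0 0 0.001 0 0.3;0 0 0.0015 0 0.3;0 0 0.0015 0 0.3")

```text
t: 8.85
tool_pos: [604.4, -302.2, 0.8]
eef_rot: [0.979, 0.204, 0.0, 0.0]
ft_force: [-4.4, 0.6, 9.7]
opening: 0.455
finger_force: 42.0
```

Call:
servo_tool(commands="0 0 0 0 -0.4;0 0 0 0 -0.4;0 0 0 0 -0.4;0 0 -0.03 0 -0.4;0 0 -0.07 0 -0.6;0 0 -0.12 0 -0.7;0 0 -0.12 0 -0.7")

```text
t: 9.72
tool_pos: [607.2, -303.1, 124.3]
eef_rot: [0.979, 0.204, 0.003, 0.002]
ft_force: [0.2, -0.1, -0.7]
opening: 0.85
finger_force: 0.0
```

```bash
python3 -c "
from h import *
look('ssink','w5',base=26); plan(443.6,305,60,-35.3)"
```

```text
ssink blob [311. 237.] 2756 z 48.0 [ 603.2 -302.5   40.9   39.9   23.4]
ssink blob [605. 310.] 1990 z 47.7 [ 6.386e+02 -5.431e+02  9.220e+01  2.920e+01  3.000e-01]
tip px [ 607.2 -303.1  124.3] 0.8496783676800076
shift [ 0.0945 -0.6219  0.0601] turn -2.114 yaw now 23.6 -> 144.7 tcp [ 605.6 -302.7  121.7] q7 -0.9 t 9.78
```

View pics/w5.png

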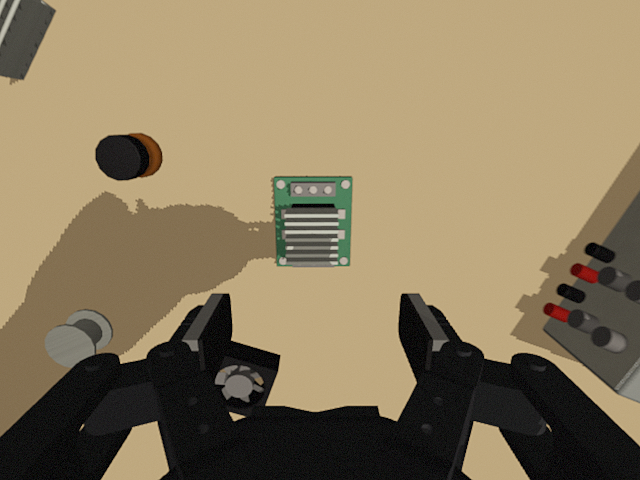

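The small heat sink stands at (311,237) on its board, flat and within about 2 mm of the module centre. Now the copper plate.

Call:
servo_tool(commands="0.094 -0.622 0.05 -2.114 -0.7;0.094 -0.622 0.05 -2.114 -0.7;0.094 -0.622 0.05 -2.114 -0.7;0.094 -0.622 0.05 -2.114 -0.7;0.094 -0.622 0.05 -2.114 -0.7;0.094 -0.622 0.05 -2.114 -0.7;0.094 -0.622 0.05 -2.114 -0.7;0.094 -0.622 0.05 -2.114 -0.7;0.094 -0.622 0.05 -2.114 -0.7;0.094 -0.622 0.05 -2.114 -0.7;0.094 -0.622 0.05 -2.114 -0.7;0.094 -0.622 0.05 -2.114 -0.7")

```text
t: 11.28
tool_pos: [439.8, 306.5, 68.2]
eef_rot: [0.3, 0.954, -0.001, -0.001]
ft_force: [0.1, -0.2, -0.6]
opening: 0.848
finger_force: 0.0
```

```bash
python3 -c "
from h import *
look('copper','w6'); s,p,d,K,T=wristcam(); g=cv2.inRange(cv2.cvtColor(p,cv2.COLOR_RGB2HSV),(3,130,60),(14,220,255)); f=fit(g,K,T,10); print(f); plan(f[0],f[1],0,f[4]);plan(443.6,305,0,-35.3)"
```

```text
copper blob [454.  95.] 1425 z 10.7 [416.1 433.3 152.4   8.8  11.1]
copper blob [317. 247.] 6951 z 10.3 [443.1 304.   60.   60.3 -34.9]
copper blob [388. 388.] 2096 z 9.1 [578.3 287.3  46.5  54.1   8.8]
tip px [439.8 306.5  68.2] 0.8476371790437601
[443.4 304.   59.4  60.4 -35.2]
shift [-0.0031  0.0008  0.0683] turn -0.0 yaw now 144.8 -> 144.8 tcp [440.6 305.2  68.3] q7 -0.26 t 11.38
shift [-0.0027  0.0017  0.0683] turn 0.002 yaw now 144.8 -> 144.7 tcp [440.6 305.2  68.3] q7 -0.26 t 11.38
```

View pics/w6.png

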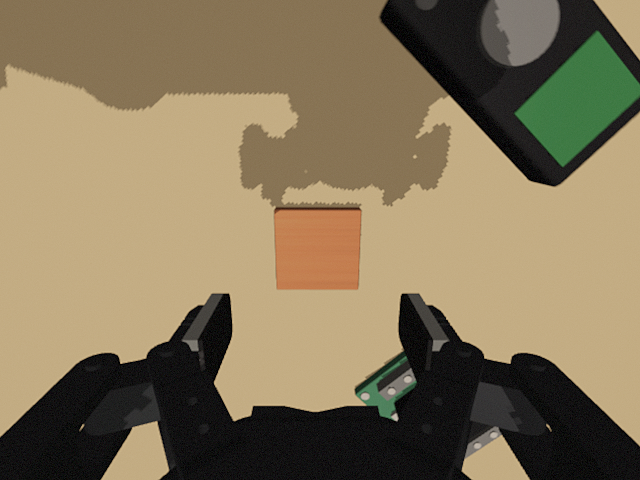

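Copper plate at (317,249) is square between the fingers, and nothing lies in the fingers' way.

Call:
servo_tool(commands="-0.003 0.001 0.05 0 -0.65;-0.003 0.001 0.09 0 -0.65;-0.003 0.001 0.098 0 -0.65;-0.003 0.001 0.101 0 -0.65;-0.003 0.001 0.101 0 -0.65;-0.003 0.001 0.101 0 -0.65", grip_force=70)

```text
t: 12.12
tool_pos: [445.3, 305.1, -30.3]
eef_rot: [0.303, 0.953, 0.001, 0.001]
ft_force: [-0.2, 0.8, -0.5]
opening: 0.826
finger_force: 0.0
```

```bash
python3 -c "
from h import *
s,p,d,K,T=wristcam(); Z=cloud(K,T,d)[...,2]
for c in (224,228,232,236,240): print(c,[int(x) for x in Z[285:345:6,c]])
print(s['tool_pos'],s['ft_force'],s['opening'])"
```

```text
224 [0, 0, 16, 21, 22, 22, 23, 24, 24, 26]
228 [0, 0, 14, 16, 15, 16, 143, 18, 17, 20]
232 [0, 0, 7, 8, 11, 12, 11, 13, 12, 14]
236 [0, 1, 0, 1, 1, 0, 0, 0, 0, 0]
240 [0, 0, 0, 1, 0, 0, 0, 0, 0, 0]
[445.29320639 305.05514561 -30.2575697 ] [-0.24952207  0.84487937 -0.493316  ] 0.8260093898295885
```

Call:
servo_tool(commands="0 0 0.0025 0 -0.65;0 0 0.0025 0 -0.2;0 0 0.0025 0 -0.2;0 0 0.0025 0 -0.2;0 0 0.0025 0 -0.2;0 0 0.0025 0 -0.2;0 0 0.0025 0 -0.2")

```text
t: 13.05
tool_pos: [444.7, 304.5, -33.3]
eef_rot: [0.303, 0.953, -0.0, 0.0]
ft_force: [-1.8, -2.2, 8.8]
opening: 0.678
finger_force: 74.5
```

```bash
python3 -c "
from h import *
plan(609.6,310.5,75,8.5)"
```

```text
shift [-0.1312  0.1002 -0.1082] turn 0.806 yaw now 144.7 -> 98.5 tcp [444.7 304.5 -33.3] q7 -0.38 t 13.05
```

Call:
servo_tool(commands="0 0 -0.03 0 -0.2;0 0 -0.075 0 -0.2;-0.131 0.1 -0.075 0.806 -0.2;-0.131 0.1 -0.075 0.806 -0.2;-0.131 0.1 -0.075 0.806 -0.2;-0.131 0.1 -0.075 0.806 -0.2;-0.131 0.1 -0.075 0.806 -0.2;-0.131 0.1 -0.075 0.806 -0.2;-0.131 0.1 -0.075 0.806 -0.2")

```text
t: 14.18
tool_pos: [608.9, 310.3, 40.7]
eef_rot: [0.652, 0.758, -0.0, -0.0]
ft_force: [0.3, -1.0, -3.5]
opening: 0.676
finger_force: 78.0
```

```bash
cat >> h.py <<'E'
def boardrel(name,hx,hue=(60,80,40)):
    "board's visible far part in the tool frame: lateral centre, far edge minus half length"
    s,p,d,K,T=wristcam(); cv2.imwrite(f'pics/{name}.png',p[:,:,::-1])
    g=cv2.inRange(cv2.cvtColor(p,cv2.COLOR_RGB2HSV),hue,(90,255,255))
    k,L,st,ce=cv2.connectedComponentsWithStats(cv2.morphologyEx(g,cv2.MORPH_OPEN,np.ones((3,3)))); 
    i=1+np.argmax(st[1:,4]); v,u=np.where(L==i); M=R.from_quat(s['eef_rot']).as_matrix()
    q=(rays(np.c_[u,v].astype(float),K,T,8)-s['tool_pos'])@M
    far=np.percentile(q[:,0],99.5); w=q[q[:,0]>far-12]
    print('fit',fit(L==i,K,T,8),'lateral',np.percentile(w[:,1],[.5,99.5]).round(1),np.percentile(w[:,1],[.5,99.5]).mean().round(1),'fwd',round(far-hx,1),'tcp',s['tool_pos'].round(1),s['opening'])
E
python3 -c "
from h import *
boardrel('w7',45); plan(609.6,310.5,5,8.5)"
```

```text
fit [606.8 335.2 106.8  36.9   8.6] lateral [-51.   54.3] 1.6 fwd -1.6 tcp [608.9 310.3  40.7] 0.6758365702894191
shift [0.0001 0.0006 0.0358] turn 0.002 yaw now 98.6 -> 98.5 tcp [609.  310.3  40.8] q7 -0.75 t 14.22
```

View pics/w7.png

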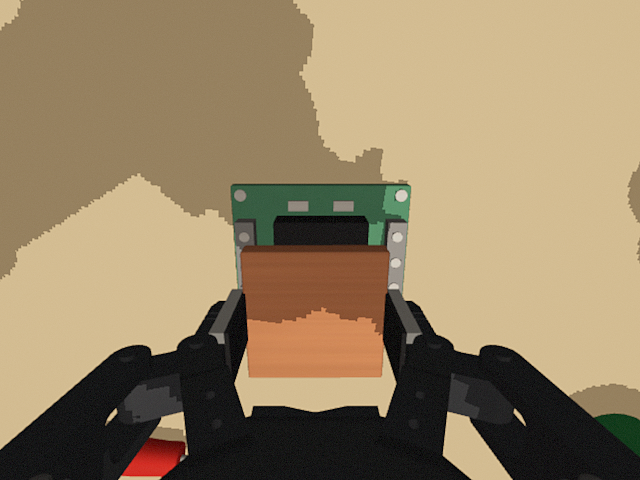

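Plate held flat and square over the module (board columns 232–410). I'll apply a small correction and lower it slowly.

Call:
servo_tool(commands="-0.001 0.001 0.02 0 -0.2;-0.001 0.001 0.035 0 -0.2;-0.001 0.001 0.042 0 -0.2;-0.001 0.001 0.044 0 -0.2;-0.001 0.001 0.045 0 -0.2;-0.001 0.001 0.046 0 -0.2;-0.001 0.001 0.0465 0 -0.2;-0.001 0.001 0.047 0 -0.2;-0.001 0.001 0.047 0 -0.2")

```text
t: 15.35
tool_pos: [610.5, 309.6, -5.8]
eef_rot: [0.653, 0.758, 0.0, 0.0]
ft_force: [0.5, 0.2, -4.2]
opening: 0.674
finger_force: 78.0
```

Call:
servo_tool(commands="0 0 0.0005 0 -0.2;0 0 0.001 0 -0.2;0 0 0.0015 0 -0.2;0 0 0.002 0 -0.2;0 0 0.002 0 -0.2")

```text
t: 15.98
tool_pos: [610.4, 309.7, -7.1]
eef_rot: [0.653, 0.758, 0.0, 0.0]
ft_force: [-1.9, -2.5, 5.3]
opening: 0.674
finger_force: 79.0
```

Call:
servo_tool(commands="0 0 0 0 -0.7;0 0 0 0 -0.8;0 0 0 0 -0.8;0 0 0 0 -0.8;0 0 -0.03 0 -0.7;0 0 -0.08 0 -0.7;0 0 -0.12 0 -0.7;0 0 -0.12 0 -0.7")

```text
t: 16.98
tool_pos: [612.2, 311.4, 116.1]
eef_rot: [0.653, 0.758, 0.003, 0.001]
ft_force: [1.0, -0.6, -1.1]
opening: 0.854
finger_force: 0.0
```

```bash
python3 -c "
from h import *
look('copper',base=26); boardrel('w8',45); plan(652.5,-23.8,80,-13.2)"
```

```text
copper blob [311. 233.] 6012 z 36.3 [608.6 308.9  59.9  60.5   8.4]
copper blob [606. 224.] 1294 z 36.7 [832.3 347.6  32.4  51.6   1.6]
tip px [612.2 311.4 116.1] 0.8537873357318386
fit [610.2 309.5 106.4  88.6   8.5] lateral [-53.9  50.5] -1.7 fwd -1.4 tcp [611.3 310.3 113.8] 0.8484908898746378
shift [-0.3359 -0.0079  0.0323] turn 0.379 yaw now 98.5 -> 76.8 tcp [610.5 309.6 112.2] q7 -0.71 t 17.07
```

Plate centred within 2 mm at the right height. Next, the large heat sink.

Call:
servo_tool(commands="-0.336 -0.008 0.02 0.379 -0.7;-0.336 -0.008 0.02 0.379 -0.7;-0.336 -0.008 0.02 0.379 -0.7;-0.336 -0.008 0.02 0.379 -0.7;-0.336 -0.008 0.02 0.379 -0.7;-0.336 -0.008 0.02 0.379 -0.7;-0.336 -0.008 0.02 0.379 -0.7;-0.336 -0.008 0.02 0.379 -0.7;-0.336 -0.008 0.02 0.379 -0.7")

```text
t: 18.2
tool_pos: [652.0, -21.5, 91.9]
eef_rot: [0.783, 0.622, 0.0, -0.0]
ft_force: [-0.5, 0.4, 0.1]
opening: 0.847
finger_force: 0.0
```

```bash
python3 -c "
from h import *
look('lsink','w9',lo=24); plan(652.5,-23.8,0,-13.2)"
```

```text
lsink blob [33. 59.] 2143 z 25.3 [ 5.099e+02  1.295e+02  1.780e+01  5.340e+01 -4.000e-01]
lsink blob [610. 214.] 6711 z 31.8 [ 8.529e+02 -8.340e+01  2.859e+02  1.360e+01 -1.000e-01]
lsink blob [322. 243.] 7024 z 31.5 [655.  -25.6  61.1  60.  -13. ]
tip px [652.  -21.5  91.9] 0.8470558495504192
shift [-0.002   0.0008  0.092 ] turn 0.003 yaw now 77.0 -> 76.8 tcp [652.2 -21.8  92. ] q7 -0.55 t 18.25
```

View pics/w9.png

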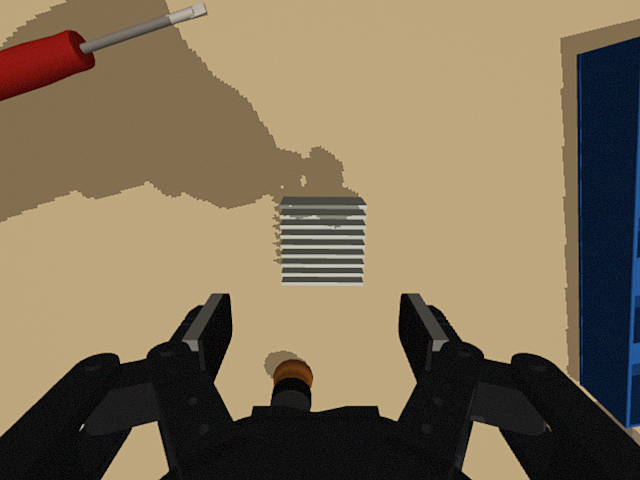

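Large sink at (323,241), square with the fingers; the bottle and screwdriver are clear of them.

Call:
servo_tool(commands="-0.0025 0.0025 0.05 0 -0.7;-0.0025 0.0025 0.1 0 -0.7;-0.0025 0.0025 0.115 0 -0.7;-0.0025 0.0025 0.121 0 -0.7;-0.0025 0.0025 0.121 0 -0.7;-0.0025 0.0025 0.121 0 -0.2;-0.0025 0.0025 0.121 0 -0.2;-0.0025 0.0025 0.121 0 -0.2;-0.0025 0.0025 0.121 0 -0.2;-0.0025 0.0025 0.121 0 -0.2;-0.0025 0.0025 0.121 0 -0.2", grip_force=60)

```text
t: 19.62
tool_pos: [655.8, -26.5, -26.7]
eef_rot: [0.784, 0.621, 0.001, 0.001]
ft_force: [-0.8, 0.6, 7.3]
opening: 0.692
finger_force: 65.9
```

```bash
python3 -c "
from h import *
plan(609.6,309.8,60,8.5)"
```

```text
shift [ 0.317  -0.1215 -0.0868] turn -0.379 yaw now 76.8 -> 98.5 tcp [655.8 -26.5 -26.7] q7 -0.62 t 19.62
```

Call:
servo_tool(commands="0 0 -0.04 0 -0.2;0 0 -0.077 0 -0.2;0.317 -0.121 -0.077 -0.379 -0.2;0.317 -0.121 -0.077 -0.379 -0.2;0.317 -0.121 -0.077 -0.379 -0.2;0.317 -0.121 -0.077 -0.379 -0.2;0.317 -0.121 -0.077 -0.379 -0.2;0.317 -0.121 -0.077 -0.379 -0.2;0.317 -0.121 -0.077 -0.379 -0.2;0.317 -0.121 -0.077 -0.379 -0.2;0.317 -0.121 -0.077 -0.379 -0.2")

```text
t: 21.0
tool_pos: [609.5, 307.4, 48.1]
eef_rot: [0.653, 0.757, -0.0, 0.001]
ft_force: [-0.0, 0.3, -2.7]
opening: 0.686
finger_force: 65.7
```

```bash
python3 -c "
from h import *
boardrel('w10',45); plan(609.6,309.8,9.3,8.5)"
```

```text
fit [606.7 335.6 106.7  36.4   8.4] lateral [-51.4  53.8] 1.2 fwd 1.6 tcp [609.5 307.4  48.1] 0.6858835369035111
shift [0.0022 0.0005 0.0388] turn -0.002 yaw now 98.4 -> 98.5 tcp [609.5 307.6  48.1] q7 -0.74 t 21.05
```

View pics/w10.png

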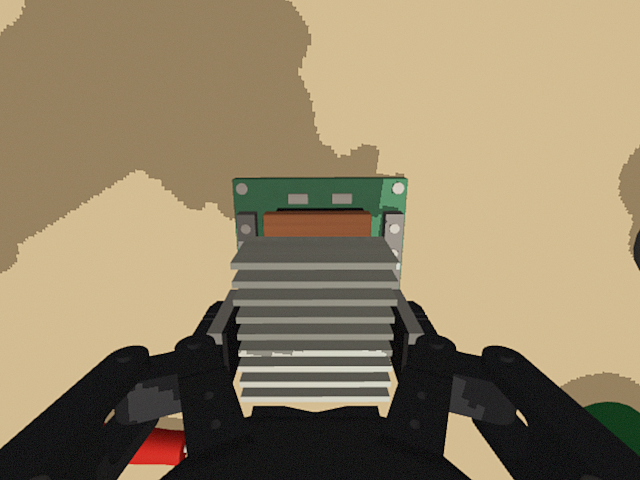

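Large sink held square, with the copper plate beneath at (317,225) well aligned. Lowering.

Call:
servo_tool(commands="0.001 0.001 0.02 0 -0.2;0.001 0.001 0.03 0 -0.2;0.001 0.001 0.034 0 -0.2;0.001 0.001 0.035 0 -0.2;0.001 0.001 0.036 0 -0.2;0.001 0.001 0.037 0 -0.2;0.001 0.001 0.0375 0 -0.2;0.001 0.001 0.038 0 -0.2;0.001 0.001 0.038 0 -0.2")

```text
t: 22.18
tool_pos: [609.6, 310.6, 10.1]
eef_rot: [0.653, 0.758, -0.0, 0.0]
ft_force: [1.3, -0.6, -2.0]
opening: 0.689
finger_force: 65.8
```

Call:
servo_tool(commands="0 0 0.0005 0 -0.2;0 0 0.001 0 -0.2;0 0 0.0015 0 -0.2;0 0 0.0015 0 -0.2")

```text
t: 22.68
tool_pos: [609.6, 310.6, 9.3]
eef_rot: [0.653, 0.758, 0.0, 0.0]
ft_force: [-2.3, -2.0, 5.8]
opening: 0.687
finger_force: 66.8
```

Contact at the expected height, so release, rise, check.

Call:
servo_tool(commands="0 0 0 0 -0.7;0 0 0 0 -0.8;0 0 0 0 -0.8;0 0 0 0 -0.8;0 0 -0.03 0 -0.7;0 0 -0.08 0 -0.7;0 0 -0.12 0 -0.7;0 0 -0.12 0 -0.7;0 0 -0.12 0 -0.7")

```text
t: 23.8
tool_pos: [609.3, 310.2, 128.1]
eef_rot: [0.653, 0.758, -0.0, 0.0]
ft_force: [-0.1, -0.2, -0.9]
opening: 0.846
finger_force: 0.0
```

```bash
python3 -c "
from h import *
look('lsink',base=36); boardrel('w11',45); plan(433.4,-296,100,3.9)"
```

```text
lsink blob [315. 237.] 7041 z 67.9 [607.4 311.5  60.1  60.5   8.5]
tip px [609.3 310.2 128.1] 0.8464611041366376
fit [610.7 309.9 106.7  87.7   8.5] lateral [-50.3  54.1] 1.9 fwd -1.3 tcp [609.  309.9 127.4] 0.8536922816821229
shift [-0.5731 -0.2634  0.0283] turn 0.081 yaw now 98.5 -> 93.9 tcp [608.9 309.9 127.1] q7 -0.7 t 23.9
```

Call:
servo_tool(commands="-0.573 -0.263 0.03 0.081 -0.7;-0.573 -0.263 0.03 0.081 -0.7;-0.573 -0.263 0.03 0.081 -0.7;-0.573 -0.263 0.03 0.081 -0.7;-0.573 -0.263 0.03 0.081 -0.7;-0.573 -0.263 0.03 0.081 -0.7;-0.573 -0.263 0.03 0.081 -0.7;-0.573 -0.263 0.03 0.081 -0.7;-0.573 -0.263 0.03 0.081 -0.7;-0.573 -0.263 0.03 0.081 -0.7;-0.573 -0.263 0.03 0.081 -0.7;-0.573 -0.263 0.03 0.081 -0.7")

```text
t: 25.4
tool_pos: [433.9, -294.8, 97.8]
eef_rot: [0.683, 0.73, 0.0, -0.001]
ft_force: [0.6, 0.5, -0.3]
opening: 0.849
finger_force: 0.0
```

```bash
python3 -c "
from h import *
look('fan','w12',lo=18); plan(433.4,-296,0,3.9)"
```

```text
fan blob [310.  18.] 2549 z 30.5 [ 420.2 -156.5   44.4   24.1    3.8]
fan blob [316. 240.] 6366 z 24.9 [ 433.1 -299.5   60.3   61.     3.8]
fan blob [516. 259.] 1621 z 19.4 [ 601.2 -305.1   71.4   45.    23.6]
tip px [ 433.9 -294.8   97.8] 0.8494217361086468
shift [-0.0024 -0.0013  0.0981] turn 0.001 yaw now 94.0 -> 93.9 tcp [ 434.6 -293.7   98.1] q7 0.27 t 25.45
```

View pics/w12.png

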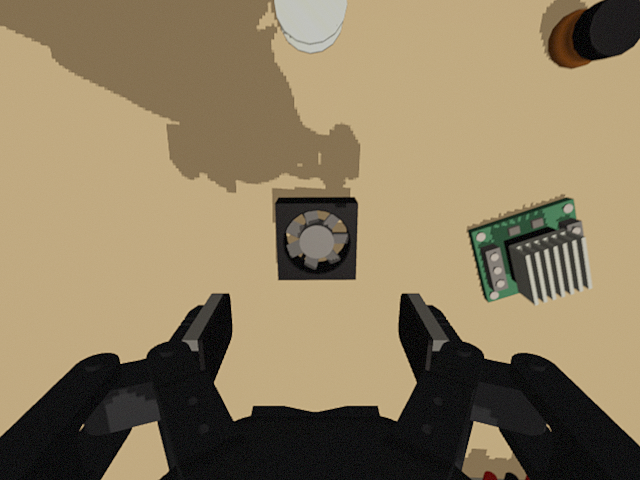

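Fan at (316,240), square to the fingers, and the small sink is in place at the right.

Call:
servo_tool(commands="-0.004 -0.001 0.05 0 -0.7;-0.004 -0.001 0.1 0 -0.7;-0.004 -0.001 0.12 0 -0.7;-0.004 -0.001 0.127 0 -0.7;-0.004 -0.001 0.127 0 -0.7;-0.004 -0.001 0.127 0 -0.2;-0.004 -0.001 0.127 0 -0.2;-0.004 -0.001 0.127 0 -0.2;-0.004 -0.001 0.127 0 -0.2;-0.004 -0.001 0.127 0 -0.2;-0.004 -0.001 0.127 0 -0.2", grip_force=40)

```text
t: 26.82
tool_pos: [435.1, -298.9, -26.8]
eef_rot: [0.682, 0.731, 0.001, 0.001]
ft_force: [-0.6, 2.6, 5.7]
opening: 0.701
finger_force: 47.6
```

```bash
python3 -c "
from h import *
plan(609.6,310.2,90,8.5)"
```

```text
shift [ 0.5956  0.2161 -0.1168] turn -0.08 yaw now 93.9 -> 98.5 tcp [ 435.1 -298.9  -26.8] q7 0.15 t 26.82
```

Call:
servo_tool(commands="0 0 -0.06 0 -0.2;0 0 -0.117 0 -0.2;0.595 0.216 -0.117 -0.08 -0.2;0.595 0.216 -0.117 -0.08 -0.2;0.595 0.216 -0.117 -0.08 -0.2;0.595 0.216 -0.117 -0.08 -0.2;0.595 0.216 -0.117 -0.08 -0.2;0.595 0.216 -0.117 -0.08 -0.2;0.595 0.216 -0.117 -0.08 -0.2;0.595 0.216 -0.117 -0.08 -0.2;0.595 0.216 -0.117 -0.08 -0.2;0.595 0.216 -0.117 -0.08 -0.2")

```text
t: 28.32
tool_pos: [607.4, 303.4, 89.8]
eef_rot: [0.653, 0.757, 0.001, 0.0]
ft_force: [1.5, -0.5, -0.4]
opening: 0.701
finger_force: 49.1
```

Call:
servo_tool(commands="0 0 0 0 -0.2;0 0 0 0 -0.2;0 0 0 0 -0.2")

```text
t: 28.7
tool_pos: [607.1, 299.4, 88.9]
eef_rot: [0.654, 0.757, -0.0, 0.001]
ft_force: [-0.1, -0.7, -0.5]
opening: 0.7
finger_force: 49.1
```

```bash
python3 -c "
from h import *
boardrel('w13',45); plan(609.6,310.2,41.2,8.5)"
```

```text
fit [893.5 181.6  43.1 141.7 -32.6] lateral [200.7 253.9] 227.3 fwd -161.8 tcp [607.1 299.4  88.9] 0.7001463172932457
shift [0.0103 0.004  0.0477] turn -0.003 yaw now 98.4 -> 98.5 tcp [607.1 299.4  88.9] q7 -0.71 t 28.75
```

View pics/w13.png

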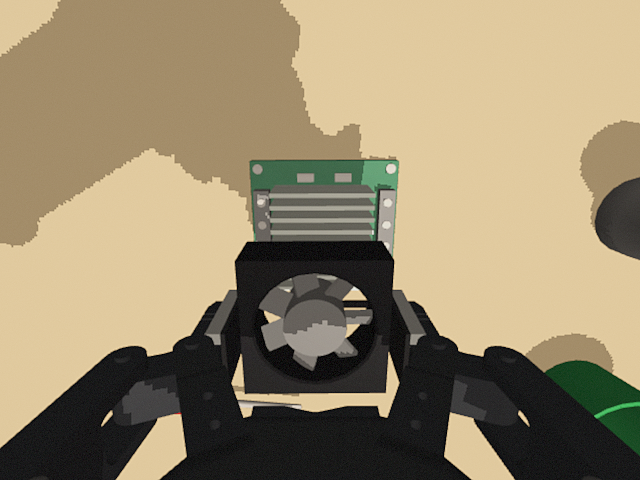

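The fan is held flat at (315,320), with the stack ahead at (322,210). It needs about 10 mm forward and 4 mm sideways.

Call:
servo_tool(commands="0.0105 0.0045 0 0 -0.2;0.0105 0.0045 0.02 0 -0.2;0.0105 0.0045 0.035 0 -0.2;0.0105 0.0045 0.035 0 -0.2;0.0105 0.0045 0.035 0 -0.2")

```text
t: 29.38
tool_pos: [609.5, 312.4, 53.4]
eef_rot: [0.653, 0.757, -0.0, -0.0]
ft_force: [0.1, -0.0, -0.6]
opening: 0.703
finger_force: 49.1
```

```bash
sed -i "s/k,L,st,ce=cv2.connectedComponentsWithStats(cv2.morphologyEx(g/g[:,450:]=0; g[:,:170]=0; &/" h.py; python3 -c "
from h import *
boardrel('w14',45); plan(609.6,310.2,41.2,8.5)"
```

```text
fit [606.4 339.3 106.9  28.8   8.4] lateral [-52.   53.5] 0.8 fwd -3.5 tcp [609.5 312.4  53.4] 0.7029639376615924
shift [-0.0024 -0.0005  0.0127] turn -0.001 yaw now 98.5 -> 98.5 tcp [609.8 312.6  53.9] q7 -0.74 t 29.43
```

Call:
servo_tool(commands="-0.002 0 0.005 0 -0.2;-0.002 0 0.008 0 -0.2;-0.002 0 0.009 0 -0.2;-0.002 0 0.01 0 -0.2;-0.002 0 0.011 0 -0.2;-0.002 0 0.0115 0 -0.2;-0.002 0 0.012 0 -0.2;-0.002 0 0.012 0 -0.2")

```text
t: 30.42
tool_pos: [609.9, 310.5, 41.7]
eef_rot: [0.653, 0.757, 0.0, 0.0]
ft_force: [-0.8, 0.1, 0.4]
opening: 0.702
finger_force: 49.1
```

Call:
servo_tool(commands="0 0 0.0005 0 -0.2;0 0 0.001 0 -0.2;0 0 0.001 0 -0.2")

```text
t: 30.8
tool_pos: [610.0, 310.5, 41.4]
eef_rot: [0.653, 0.757, 0.0, 0.0]
ft_force: [-2.4, -2.3, 6.9]
opening: 0.703
finger_force: 49.3
```

Call:
servo_tool(commands="0 0 0 0 -0.7;0 0 0 0 -0.8;0 0 0 0 -0.8;0 0 0 0 -0.8;0 0 -0.03 0 -0.8;0 0 -0.07 0 -0.7;0 0 -0.12 0 -0.7;0 0 -0.12 0 -0.7;0 0 -0.12 0 -0.7;0 0 -0.12 0 -0.7")

```text
t: 32.05
tool_pos: [609.2, 309.8, 159.0]
eef_rot: [0.653, 0.757, -0.001, -0.0]
ft_force: [0.2, -0.3, -0.7]
opening: 0.851
finger_force: 0.0
```

```bash
python3 -c "
from h import *
look('fan',base=68); boardrel('w15',45)
p,d=get_image('scene'); cv2.imwrite('pics/s3.png',p[:,:,::-1])"
```

```text
fan blob [316. 237.] 6719 z 93.0 [608.1 309.1  60.1  61.4   9. ]
tip px [609.2 309.8 159. ] 0.8512213612891505
fit [606.2 338.2 106.5  30.7   8.5] lateral [-50.9  53.2] 1.2 fwd -1.0 tcp [609.3 309.9 159.1] 0.8493413826217517
```

View pics/s3.png

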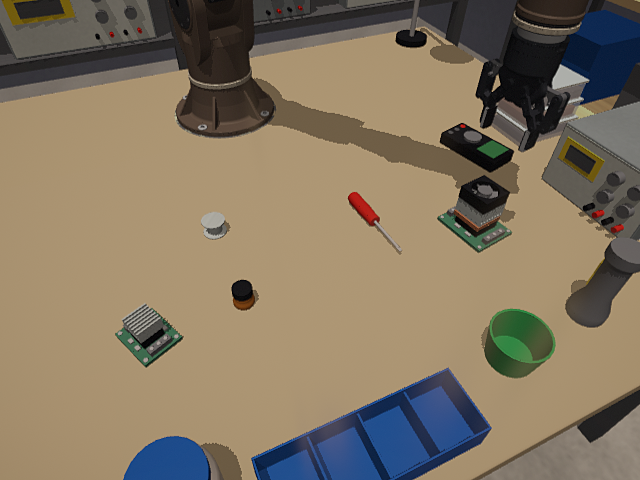

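The scene shows the full stack at (482,208) and the small sink on its module at (147,325). Heights and centring agree with the measurements and the gripper is clear, so I'll hand in.

```bash
python3 -c "
from workcell import *
print(hand_in())"
```

```text
the job is handed in; nothing more can be done
None
```

I built both stacks and handed the job in at about 32 s (no verdict came back): copper plate, large heat sink and fan on the large module, small heat sink on the small module, each measured within about 3 mm of its module's centre, at the right height, and released.

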